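# Unlock the template rack and stand the orange template in the drilling stand

## Robot

A 7-joint arm with a two-finger parallel gripper is mounted at the origin on a cart in front of the work surface, level with it; the furniture and walls round the work are solid. World frame = base frame: x ahead of the robot, y to its left, z up, the work surface at z = 0. Lengths are in m, angles in degrees, forces in N, time in s.
With the tool pointing down it reaches from about 0.425 to 0.875 m from the base axis. Payload 8.4 kg.
Tool frame: the origin (TCP) lies midway between the tips of the shut fingers; the grasp point (between the pads) lies 19 mm behind it; z points along the fingers, y is the line along which they close (so a half turn about z gives the same grasp; the last joint's range is limited). The gripper opens to 85 mm and grips with 20 to 120 N. Pads are 22 mm wide; open, the fingers measure 114 mm over their backs; the gripper's body (76 mm by 85 mm) begins 54 mm behind the grasp point. The pads swing forward as they close: fully open they stand 13 mm farther back than shut.
Start: joints at [-80.684, 19.091, 2.286, 83.961, -0.768, 76.965, -3.352], TCP at [0.168, 0.628, 0.231] pointing down, gripper open.
Joint ranges: [-147.57, 147.57], [-21.85, 119.76], [-74.77, 79.35], [14.55, 137.4], [-85.83, 265.84], [4.83, 119.75], [-152.11, 152.11]. Speed limits (degrees/s): [127.2, 127.2, 159.86, 159.86, 180, 180, 180].

## Interface

Orientations are given as a 3x3 rotation matrix whose columns are the frame's x, y, z axes.
In Python, from workcell import get_state, capture, calibration, finish_job gives the robot as it stands.
- The arm moves only by the tool step_arm, never from a script. Its argument "commands" is a list that holds one entry, the list of rows, each a list of 5 numbers: the shift along the tool's x, y, z in cm, then the turn about the tool's z in degrees, then the opening, from -1 (shut) to 1 (fully open), so that 0 is half open. A call has 1 to 8 rows; each row is the pose to reach, as a shift and turn from the pose commanded when the call began, along the tool's axes at that moment; what a row does not reach only later rows make up. A row lasts 1/8 s, in which the tool goes at most 62.5 mm and 10.7 degrees, less where a joint would pass 70% of its speed; a pose out of reach is approached as far as the arm can. A call with a gripper value outside its range is refused whole. The fingers move at their own pace and stop on an object; the grip force is fixed at half the most. Time passes only in rows, so rows that repeat a pose let the fingers close. It gives the time, the measured TCP pose, the force, the opening and the grip force at its end, in the units of the state.
- get_state(): the state, without advancing time (a new reading comes with each control period).
- capture(name): name is "scene" or "top" or "wrist"; returns the picture (420x560x3 uint8, red, green, blue); there is no depth.
- calibration(name): a dict with "mtx" (3x3 intrinsics, pixels), "R" (3x3) and "t" (3): a world point X has camera coordinates R X + t; the wrist camera has in their place "mount" (4x4, takes a point from camera to tool coordinates, whose origin is the TCP and whose axes are the flange's). Camera axes: x right, y down, z forward; pixel columns grow to the right and rows downward; lengths in m; the calibration is good to about 2 mm. A picture is of the moment at which its call begins: read the wrist's pose just before it. calibration takes no time and is no camera call.
- finish_job(): hands the job in; it is judged then, once.
The state is a dict: "time": time; "qpos": joint angles; "joint_velocities": joint speeds; "joint_efforts": joint torques, N m; "tcp_pos": TCP position; "orientation": TCP orientation; "wrist_force": force on the tool from outside, world axes, zero at the start; "ft_torque": the same for the moment, N m; "finger_gap": finger opening in m; "grip_force": force on a finger pad.
Only numpy, scipy, OpenCV 4.12 (cv2) and the standard library are available. Lean on these libraries where they do the work, as an engineer would, in place of code of your own. Each camera call takes 0.05 s, during which the arm holds its last target. There are 200 camera calls.

## Task

The two drilling templates are locked on their rack by the red T-shaped keeper: draw the keeper straight out towards the front, keeping it level, and lay it flat in the shallow wooden tray, grip upwards. Then lift the orange template up and off its hooks and stand it upright in the slot of the green-based drilling stand, fully down on the slot floor, and let go. Leave the blue template hanging and do not disturb the other things on the bench.

Things in the scene. Friction and masses are not known exactly. Their poses are not given: they have to be found in the camera images.
- rack: Fixed wooden storage rack, 115 deep (x) x 270 wide (y) x 173 high. Origin at bench height in the plane where the templates hang, midway between the two; -x is its open front, z up. Base board x -30 to 85, 12 thick. Back panel: front face at x 60, 10 thick, top at z 124. Central pillar x 40 to 70, 30 wide, carries the keeper's channel. Two hanging places at y +66 and -66.
- channel_mouth (a point): Centre of the floor at the front mouth of the rack's aluminium keeper channel (axes as the rack's), 156 above the bench. The channel runs 50 back (+x) from here, inside 39 wide and 10.5 high, outside 53 wide, from 6 below this point to 16.5 above it.
- hooks_left (a point): Middle of the rack's left (+y) hanging place, at the height of the upper side of its prongs, 112 above the bench (axes as the rack's). Two round steel prongs, 8 thick, at y +22 and -22 from here, run level from the back panel to x -22 and there turn up into tips that end at x -31, 10 higher than the prongs.
- hooks_right (a point): The same for the right (-y) hanging place.
- keeper: Loose T-shaped slider, 0.16 to 0.26 kg. Origin: centre of the underside of its red crossbar, 30 (x) x 150 (y) x 8 thick. Steel stem 36 wide, 8 thick, runs back to x +78; centre of mass about x +34. At the start the stem lies in the rack's channel, axes along the rack's, play 1.5 each side; crossbar about 6 above both templates. Slides out only along the rack's -x; free after 50.
- keeper_grip (a point): Upper part of the keeper's upright black grip, 42 above the keeper's underside. The grip is 16 (x) x 24 (y), from 8 to 64 above the underside, at the crossbar's centre.
- orange_template: Loose upright plate of orange plastic, 12 thick (x) x 100 wide (y) x 130 high (z), 0.14 to 0.24 kg, with flush drill bushes. Origin: centre of its lower edge. Window z 60 to 92, 70 wide, through which both prongs of its place (left or right, at random) pass; it hangs by the window's upper edge, within 8 of the rack's x 0. To come off: raise it 10 to 24, best 17, then draw it 50 or more to the rack's -x.
- orange_top_bar (a point): Centre of the orange template's solid top bar, 111 above its lower edge: the place to grip, across the 12 thickness. The bar is 38 high (z 92 to 130) and 100 wide.
- blue_template: Blue template, the same in all but colour as the orange one, on the other place of the rack. Stays there.
- stand: Fixed drilling stand with a green base 85 (x) x 150 (y) x 10 thick. Origin at the centre of its underside. Carries two aluminium rails along its y with a slot between them: 15.5 wide (x), 112 long between dark steel end blocks (y), rails up to z 44, above them thin lips that flare outwards to z 54 and an opening of about 30. Stand and tray change sides at random.
- slot_floor (a point): Centre of the slot's floor, 10 above the bench; axes as the stand's. A template fully down has its lower edge at this height, its width along the slot (either way round).
- tray: Fixed shallow tray of pale wood, 150 (x) x 190 (y) x 34 high outside, walls 5 thick, inner floor 13 above its origin, which is the centre of its underside. The keeper fits in flat, with its crossbar along the tray's y: with the crossbar's centre at the tray's x -31, the keeper lies centred.
- glue_bottle: white glue bottle with a nozzle, 55 across, 137 high. Loose bystander, stays where it is. Origin at the centre of its underside.
- jar_0: dark jar with a black lid and a grey and white label, 64 across, 96 high. Loose bystander, stays where it is. Origin at the centre of its underside.
- tape_yellow: yellow and black pocket tape measure standing on edge, 42 x 88 x 70 high. Loose bystander, stays where it is. Origin at the centre of its underside.
- jar_1: dark jar with a black lid and a red and white label, 64 across, 96 high. Loose bystander, stays where it is. Origin at the centre of its underside.
- oak_block: wooden block, 45 x 110 x 38 high. Loose bystander, stays where it is. Origin at the centre of its underside.
- sanding_block: brown sanding block, 62 x 98 x 29 high. Loose bystander, stays where it is. Origin at the centre of its underside.
- tape_green: green and black pocket tape measure standing on edge, 39 x 79 x 63 high. Loose bystander, stays where it is. Origin at the centre of its underside.
Mind the look-alikes: they are no part of the job. There is more than one size of the blue_template; the job needs the larger.

How it is judged (in metres and radians):
On the way, in this order (a step that is already met when the one before it is completed fails the run):
1. the keeper is drawn forward clear of its channel, level (x of keeper in the frame of rack below -0.055 m and angle between keeper's own z axis and vertical below 0.35 rad), for 0.1 s.
2. the keeper lies flat in the tray, grip upwards, let go (z of keeper in the frame of tray below 0.019 m and angle between keeper's own z axis and vertical below 0.12 rad and horizontal distance between keeper and tray below 0.09 m and contact force between keeper and the fingers below 0.5 N), for 0.2 s.
3. the orange template is off its hooks, held clear in front of or above the rack ((x of orange_template in the frame of rack below -0.04 m or z of orange_template in the frame of rack above 0.13 m) and height (world z) of orange_template above 0.025 m), for 0.1 s.
At the end, for the whole second after the job is handed in: Orange template upright (0.2 rad) and at rest in the slot, lower edge within 4 mm of the slot floor, within 12 mm of the slot centre (6 mm across it) and 0.12 rad of its line; keeper flat on the tray floor, grip up; blue template still hanging upright on its hooks (horizontal distance between orange_template and slot_floor below 0.012 m and x of orange_template in the frame of slot_floor between -0.006 and 0.006 m and z of orange_template in the frame of slot_floor between -0.004 and 0.004 m and angle between each of orange_template, blue_template's own z axis and vertical below 0.2 rad and angle between the y axis of orange_template and the y axis of stand, either way round below 0.12 rad and linear speed of each of orange_template, keeper below 0.02 m/s and angular speed of orange_template below 0.4 rad/s and z of keeper in the frame of tray below 0.019 m and angle between keeper's own z axis and vertical below 0.12 rad and horizontal distance between keeper and tray below 0.09 m and x of blue_template in the frame of rack between -0.025 and 0.025 m and z of blue_template in the frame of rack between 0.015 and 0.026 m); the robot touches nothing.
It fails at once if the keeper is tipped more than 0.5 rad (it must be kept level) (angle between keeper's own z axis and vertical above 0.5 rad).
It fails at once if the blue template is moved by more than 40 mm (distance of blue_template from where it was at the start of the episode above 0.04 m).
It fails at once if a bystander is moved by more than 30 mm (distance of any of glue_bottle, jar_0, tape_yellow, jar_1, oak_block, sanding_block, tape_green from where it was at the start of the episode above 0.03 m).
It also fails if it takes over 64 s, if anything falls off the work surface, if the arm or the gripper's body presses on something with over 40 N, if the wrist force passes 120 N, or if a joint passes its speed limit or range.

## Working session

There is one attempt and no reset: what is moved stays moved. The work goes in short steps, Python scripts to look and compute and a tool call to move; the robot and the scene stay as the last step left them, time stands still between calls to the robot, and variables do not carry over. Pictures are saved under pics/ and viewed, at most 10 in all, crops included, and the job is handed in when it is done.

Besides the shell and the picture viewer there is one more tool, called after "Request:" by a JSON object that holds its "api" and its "payload", one argument or row to a line. step_arm: Moves the arm, as the interface text tells. Its arguments: {"type":"object","properties":{"commands":{"type":"array"}},"required":["commands"]}

```bash
mkdir -p pics; python3 - <<'E'
from workcell import *
import cv2
s=get_state();print(s['time'],s['tcp_pos'],s['orientation'],s['finger_gap'])
for n in("scene","top"):
    im=capture(n);cv2.imwrite(f"pics/{n}0.png",im[:,:,::-1])
    c=calibration(n);print(n,c)
print(calibration("wrist"))
E
```

```text
0.0 [0.16811972 0.62740471 0.23040439] [[-9.65927976e-01  2.58810778e-01 -3.54909213e-04]
 [ 2.58811014e-01  9.65926693e-01 -1.57547433e-03]
 [-6.49334549e-05 -1.61364914e-03 -9.99998696e-01]] 0.08538171404717623
scene {'mtx': array([[423.88149549,   0.        , 281.69154586],
       [  0.        , 423.88149549, 214.02552231],
       [  0.        ,   0.        ,   1.        ]]), 'R': array([[ 0.80015835, -0.59977312,  0.00433938],
       [-0.4340678 , -0.58405316, -0.68590601],
       [ 0.41392241,  0.54694983, -0.72767721]]), 't': array([-0.42581862,  0.31916494,  1.19996851])}
top {'mtx': array([[400.36935647,   0.        , 283.98229305],
       [  0.        , 400.36935647, 213.19587488],
       [  0.        ,   0.        ,   1.        ]]), 'R': array([[-1.17285045e-02, -9.99928870e-01, -2.16745847e-03],
       [-9.90203374e-01,  1.19159962e-02, -1.39123277e-01],
       [ 1.39139208e-01,  5.14516721e-04, -9.90272698e-01]]), 't': array([-0.00516644,  0.5515688 ,  1.08684542])}
{'mtx': array([[317.43687294,   0.        , 277.93390605],
       [  0.        , 317.43687294, 214.41357371],
       [  0.        ,   0.        ,   1.        ]]), 'mount': array([[-5.97732736e-04, -9.56226019e-01, -2.92628508e-01,
         7.46814926e-02],
       [ 9.99999649e-01, -7.43464854e-04,  3.86797281e-04,
        -4.53044781e-04],
       [-5.87424636e-04, -2.92628174e-01,  9.56226127e-01,
        -1.42087190e-01],
       [ 0.00000000e+00,  0.00000000e+00,  0.00000000e+00,
         1.00000000e+00]])}
```

View pics/scene0.png

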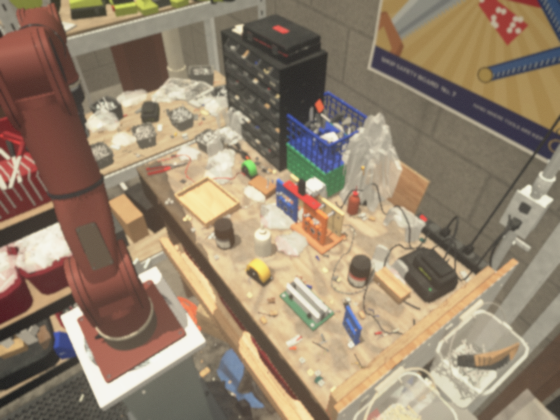

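View pics/top0.png

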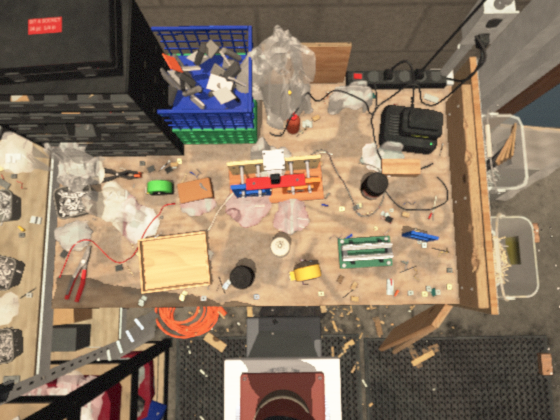

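The top view shows the rack at about (275,180). The red keeper bar is at (275,181), the blue template to its left at about (250,187), and the orange one to its right at about (300,190). The stand is at (366,252) and the tray at (176,261). The small blue plate at (420,235) is a look-alike and not part of the job. Next I'll enlarge the crops.

```bash
python3 - <<'E'
import cv2,numpy as np
im=cv2.imread("pics/top0.png")
f=lambda a,s:cv2.resize(a,None,fx=s,fy=s,interpolation=cv2.INTER_CUBIC)
a=f(im[140:240,215:340],5)   # 625x500
cv2.imwrite("pics/c1.png",a)
b=f(im[225:300,330:430],4);c=f(im[225:300,130:225],4)
cv2.imwrite("pics/c2.png",np.hstack([c,b]))
E
```

```text
(no output)
```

View pics/c1.png

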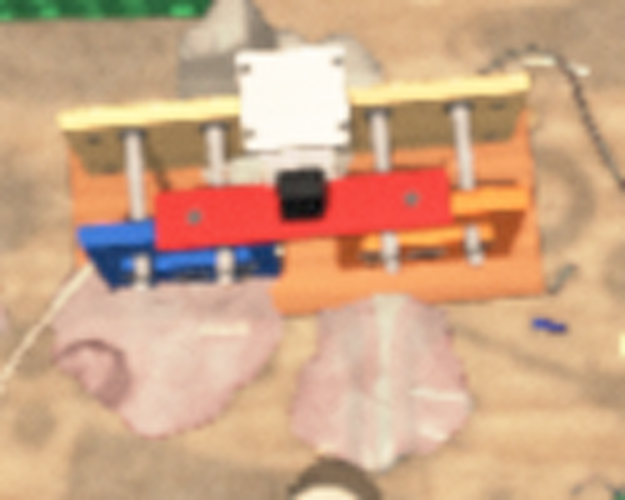

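View pics/c2.png

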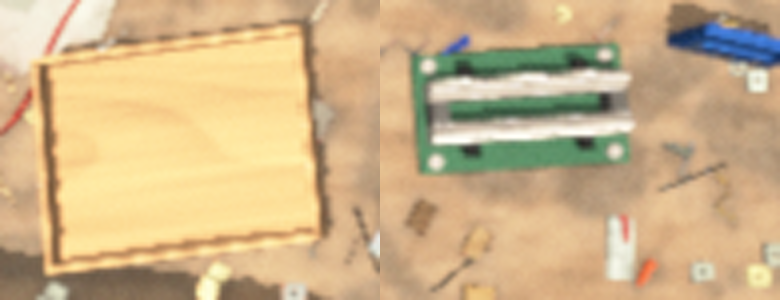

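```bash
cat > h.py <<'E'
import numpy as np
from workcell import *
def ray(c,R,t,uv,z):
    d=R.T@np.linalg.inv(c)@np.array([uv[0],uv[1],1.]);o=-R.T@t
    return o+d*(z-o[2])/d[2]
def top(uv,z):
    c=calibration("top");return ray(c["mtx"],c["R"],c["t"],uv,z)
def wpose(s):
    m=calibration("wrist")["mount"];Rw=s["orientation"]
    Rcw=np.array(Rw)@m[:3,:3];o=np.array(s["tcp_pos"])+np.array(Rw)@m[:3,3]
    return Rcw.T,-Rcw.T@o
def wrist(uv,z,s):
    R,t=wpose(s);return ray(calibration("wrist")["mtx"],R,t,uv,z)
def rect(P):
    P=np.array(P)[:,:2];c=P.mean(0)  # order: +y/front,+y/back,-y/back,-y/front
    y=(P[0]+P[1]-P[2]-P[3])/2;x=(P[1]+P[2]-P[0]-P[3])/2
    return c.round(4),np.linalg.norm(x).round(4),np.linalg.norm(y).round(4),np.degrees(np.arctan2(-y[0],y[1])).round(2),np.degrees(np.arctan2(x[1],x[0])).round(2)
E
python3 - <<'E'
from h import *
p=lambda L,ox,oy,s,z:[top((ox+(u+.5)/s-.5,oy+(v+.5)/s-.5),z) for u,v in L]
print("crossbar",rect(p([(157,250),(157,193),(447,170),(452,225)],215,140,5,.164)))
print("channel",rect(p([(240,148),(238,58),(345,45),(350,142)],215,140,5,.1725)))
print("grip",p([(301,185)],215,140,5,.22))
print("base",rect(p([(76,315),(66,130),(540,100),(543,292)],215,140,5,.012)))
print("stand",rect(p([(422-380,173),(412-380,55),(617-380,45),(630-380,160)],330,225,4,.010)))
print("tray",rect(p([(48,272),(35,62),(303,24),(325,237)],130,225,4,.034)))
print("orange barR",p([(528,190)],215,140,5,.15),"blueL",p([(80,230)],215,140,5,.15))
print("glue",top((281,240),.12),"tapeY",top((304,270),.07),"jar0",top((242,276),.096))
E
```

```text
crossbar (array([0.6149, 0.0092]), np.float64(0.0289), np.float64(0.1481), np.float64(4.09), np.float64(2.02))
channel (array([0.6704, 0.0136]), np.float64(0.0486), np.float64(0.0549), np.float64(4.46), np.float64(1.62))
grip [array([0.61433119, 0.00904247, 0.22      ])]
base (array([0.6492, 0.0108]), np.float64(0.1121), np.float64(0.2743), np.float64(2.6), np.float64(1.4))
stand (array([ 0.4424, -0.2399]), np.float64(0.0827), np.float64(0.1472), np.float64(2.49), np.float64(3.4))
tray (array([0.4202, 0.295 ]), np.float64(0.1469), np.float64(0.19), np.float64(6.94), np.float64(6.26))
orange barR [array([ 0.62675271, -0.10561345,  0.15      ])] blueL [array([0.60865327, 0.12378535, 0.15      ])]
glue [ 0.47025488 -0.00324419  0.12      ] tapeY [ 0.3928056  -0.06353508  0.07      ] jar0 [0.37925502 0.09972008 0.096     ]
```

```bash
cat >> h.py <<'E'
def to(p,head=None,s=None):
    s=s or get_state();R=np.array(s["orientation"])
    d=R.T@(np.array(p)-s["tcp_pos"])*100
    h=np.degrees(np.arctan2(R[1,1],R[0,1]))
    turn=0 if head is None else h-head
    print("t",s["time"],"tcp",np.round(s["tcp_pos"],4),"head",round(h,2),"gap",round(s["finger_gap"],4),"-> shift",d.round(2),"turn",round(turn,2))
E
python3 -c "
from h import *
to((.168,.628,.33)); to((.60,.01,.33),4)"
```

```text
t 0.1 tcp [0.1682 0.6275 0.2306] head 75.0 gap 0.0856 -> shift [ 0.03  0.03 -9.95] turn 0
t 0.1 tcp [0.1682 0.6275 0.2306] head 75.0 gap 0.0856 -> shift [-57.7  -48.48  -9.87] turn 71.0
```

Request:
{"api": "step_arm", "payload": {
  "commands": [
    [[0, 0, -5, 0, 1], [0, 0, -10, 0, 1], [-4, -3.5, -10, 10, 1], [-8, -7, -10, 20, 1], [-12, -10, -10, 30, 1], [-16, -13.5, -10, 40, 1], [-20.5, -17.5, -10, 50, 1], [-25, -21, -10, 60, 1]]
  ]
}}

```text
time: 1.1
tcp_pos: [0.3561, 0.3583, 0.3312]
orientation: [[-0.253, 0.967, -0.0], [0.967, 0.253, -0.0], [0.0, -0.0, -1.0]]
wrist_force: [0.6, -0.0, 0.4]
finger_gap: 0.0853
grip_force: 0.0
```

```bash
python3 -c "
from h import *
to((.60,.01,.33),4)"
```

```text
t 1.1 tcp [0.3561 0.3583 0.3312] head 14.67 gap 0.0853 -> shift [-39.87  14.78   0.11] turn 10.67
```

Request:
{"api": "step_arm", "payload": {
  "commands": [
    [[-5, 2, 0, 3, 1], [-10, 4, 0, 6, 1], [-15, 6, 0, 9, 1], [-20, 8, 0, 11, 1], [-25, 9.5, 0, 11, 1], [-30, 11.5, 0, 11, 1], [-35, 13, 0, 11, 1], [-40, 14.8, 0, 11, 1]]
  ]
}}

```text
time: 2.1
tcp_pos: [0.6024, 0.0109, 0.3312]
orientation: [[-0.07, 0.998, -0.0], [0.998, 0.07, 0.0], [0.0, -0.0, -1.0]]
wrist_force: [0.4, 0.3, 0.5]
finger_gap: 0.0854
grip_force: 0.0
```

```bash
python3 - <<'E'
from h import *
import cv2,pickle
to((.6147,.009,.25),4)
s=get_state();im=capture("wrist");pickle.dump(s,open("s1.pkl","wb"))
cv2.imwrite("pics/w1.png",im[:,:,::-1])
E
```

```text
t 2.1 tcp [0.6024 0.0109 0.3312] head 4.03 gap 0.0854 -> shift [-0.28  1.22  8.12] turn 0.03
```

View pics/w1.png

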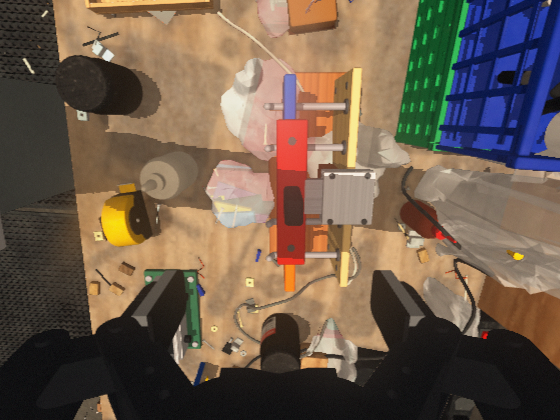

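The wrist picture shows the crossbar corners at (277,121), (307,121), (304,264) and (277,263). The grip is at (293,208). The channel block is at (322–374, 170–224), and the jar at (283,340) is clear of the path.

```bash
python3 - <<'E'
from h import *
import pickle
s=pickle.load(open("s1.pkl","rb"))
w=lambda L,z:[wrist(p,z,s) for p in L]
print("cross",rect(w([(277,121),(307,121),(304,264),(277,263)],.164)))
print("chan",rect(w([(322,170),(374,170),(374,224),(322,224)],.1725)))
print("orange top L/R z.15",w([(285,291),(296,291)],.15),"blue",w([(284,75),(296,75)],.15))
to((.6147,.009,.25),4)
E
```

```text
cross (array([0.6156, 0.0098]), np.float64(0.0285), np.float64(0.1462), np.float64(4.12), np.float64(2.82))
chan (array([0.6703, 0.0151]), np.float64(0.0507), np.float64(0.0543), np.float64(7.69), np.float64(4.0))
orange top L/R z.15 [array([ 0.61838438, -0.10477747,  0.15      ]), array([ 0.63099762, -0.10389503,  0.15      ])] blue [array([0.59999571, 0.12340343, 0.15      ]), array([0.61123583, 0.12418936, 0.15      ])]
t 2.15 tcp [0.6043 0.0036 0.3307] head 3.65 gap 0.0854 -> shift [0.5  1.07 8.06] turn -0.35
```

```bash
python3 -c "
from h import *
to((.6152,.0095,.183),4.1)"
```

```text
t 2.15 tcp [0.6043 0.0036 0.3307] head 3.65 gap 0.0854 -> shift [ 0.58  1.12 14.76] turn -0.45
```

Request:
{"api": "step_arm", "payload": {
  "commands": [
    [[0.6, 1.1, 3, -0.4, 1], [0.6, 1.1, 7, -0.4, 1], [0.6, 1.1, 10, -0.4, 1], [0.6, 1.1, 10, -0.4, 1], [0.6, 1.1, 10, -0.4, 1]]
  ]
}}

```text
time: 2.78
tcp_pos: [0.6129, 0.0189, 0.2326]
orientation: [[-0.077, 0.997, 0.001], [0.997, 0.077, 0.0], [-0.0, 0.001, -1.0]]
wrist_force: [1.4, -0.8, 0.7]
finger_gap: 0.0854
grip_force: 0.0
```

```bash
python3 -c "
from h import *
to((.6152,.0095,.183),4.1)"
```

```text
t 2.775 tcp [0.6129 0.0189 0.2326] head 4.4 gap 0.0854 -> shift [-0.96  0.15  4.96] turn 0.3
```

Request:
{"api": "step_arm", "payload": {
  "commands": [
    [[-0.95, 0.15, 0, 0.3, 1], [-0.95, 0.15, 1, 0.3, 1], [-0.95, 0.15, 3, 0.3, 1], [-0.95, 0.15, 5, 0.3, 1], [-0.95, 0.15, 5, 0.3, 1], [-0.95, 0.15, 5, 0.3, 1]]
  ]
}}

```text
time: 3.52
tcp_pos: [0.6147, 0.0096, 0.1814]
orientation: [[-0.071, 0.997, -0.0], [0.997, 0.071, -0.0], [-0.0, -0.0, -1.0]]
wrist_force: [0.4, -0.3, -0.2]
finger_gap: 0.0849
grip_force: 0.0
```

```bash
python3 -c "
from h import *
to((.6152,.0095,.183),4.1)"
```

```text
t 3.525 tcp [0.6147 0.0096 0.1814] head 4.1 gap 0.0849 -> shift [-0.01  0.05 -0.16] turn -0.0
```

Request:
{"api": "step_arm", "payload": {
  "commands": [
    [[0, 0, 0, 0, -1], [0, 0, 0, 0, -1], [0, 0, 0, 0, -1], [0, 0, 0, 0, -1], [0, 0, 0, 0, -1], [0, 0, 0, 0, -1]]
  ]
}}

```text
time: 4.28
tcp_pos: [0.615, 0.0096, 0.1818]
orientation: [[-0.071, 0.997, 0.001], [0.997, 0.071, 0.0], [0.0, 0.001, -1.0]]
wrist_force: [0.7, 0.7, 5.3]
finger_gap: 0.0153
grip_force: 59.2
```

Request:
{"api": "step_arm", "payload": {
  "commands": [
    [[0, 0, -0.05, 0, -1], [0, -1, -0.05, 0, -1], [0, -2, -0.05, 0, -1], [0, -3.5, -0.05, 0, -1], [0, -5, -0.05, 0, -1], [0, -6.5, -0.05, 0, -1], [0, -8, -0.05, 0, -1], [0, -9, -0.05, 0, -1]]
  ]
}}

```text
time: 5.28
tcp_pos: [0.5227, 0.0031, 0.1812]
orientation: [[-0.072, 0.997, -0.002], [0.997, 0.072, 0.0], [0.0, -0.002, -1.0]]
wrist_force: [-0.1, 0.7, -2.6]
finger_gap: 0.0158
grip_force: 58.6
```

```bash
python3 - <<'E'
from h import *
import cv2
to((.5,.06,.3),4.1)
a=capture("wrist");b=capture("scene");b=cv2.resize(b[120:280,180:400],None,fx=2.4,fy=2.4)
b=cv2.resize(b,(528,420));cv2.imwrite("pics/w2.png",np.hstack([a[50:,150:420][:370],b[:370]])[:,:,::-1])
E
```

```text
t 5.275 tcp [0.5227 0.0031 0.1812] head 4.11 gap 0.0158 -> shift [  5.85  -1.88 -11.87] turn 0.01
```

View pics/w2.png

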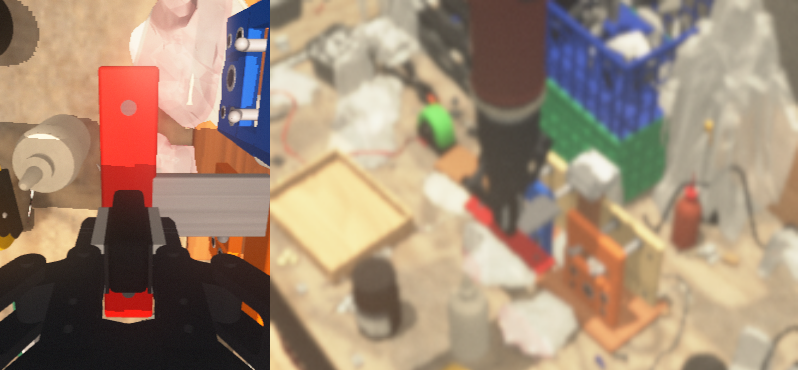

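The keeper is level in the grip and clear of the channel, and the bottle is just in front of it. I'll lift it, then carry it to the tray.

Request:
{"api": "step_arm", "payload": {
  "commands": [
    [[0, 0, -2, 0, -1], [0, 0, -5, 0, -1], [0, 0, -8, 0, -1], [3, -1.5, -9, 0, -1], [7, -3.5, -9, 0, -1], [12, -6.5, -9, 0, -1], [17, -9, -9, 0, -1], [21, -11, -9, 0, -1]]
  ]
}}

```text
time: 6.38
tcp_pos: [0.3987, 0.2067, 0.2719]
orientation: [[-0.073, 0.997, -0.0], [0.997, 0.073, 0.0], [0.0, -0.0, -1.0]]
wrist_force: [-0.2, 1.3, -1.6]
finger_gap: 0.0156
grip_force: 58.9
```

```bash
python3 - <<'E'
from h import *
to((.3894,.2914,.15),6.6)
E
```

```text
t 6.375 tcp [0.3987 0.2067 0.2719] head 4.18 gap 0.0156 -> shift [ 8.51 -0.31 12.19] turn -2.42
```

Request:
{"api": "step_arm", "payload": {
  "commands": [
    [[4, -0.1, 0, -1, -1], [8, -0.3, 0, -2.4, -1], [8, -0.3, 4, -2.4, -1], [8, -0.3, 8, -2.4, -1], [8, -0.3, 12, -2.4, -1], [8, -0.3, 12, -2.4, -1], [8, -0.3, 12, -2.4, -1]]
  ]
}}

```text
time: 7.25
tcp_pos: [0.3921, 0.2848, 0.1533]
orientation: [[-0.113, 0.994, 0.001], [0.994, 0.113, 0.001], [0.001, 0.001, -1.0]]
wrist_force: [-0.8, 0.1, -2.1]
finger_gap: 0.0153
grip_force: 59.2
```

```bash
python3 - <<'E'
from h import *
import cv2,pickle
to((.3894,.2914,.0405),6.6)
s=get_state();a=capture("wrist");b=capture("top")[200:320,110:240];b=cv2.resize(b,(455,420),interpolation=cv2.INTER_CUBIC)
pickle.dump(s,open("s3.pkl","wb"))
cv2.imwrite("pics/w3.png",np.hstack([a[:,110:450],b])[:,:,::-1])
E
```

```text
t 7.25 tcp [0.3921 0.2848 0.1533] head 6.49 gap 0.0153 -> shift [ 0.67 -0.21 11.28] turn -0.11
```

View pics/w3.png

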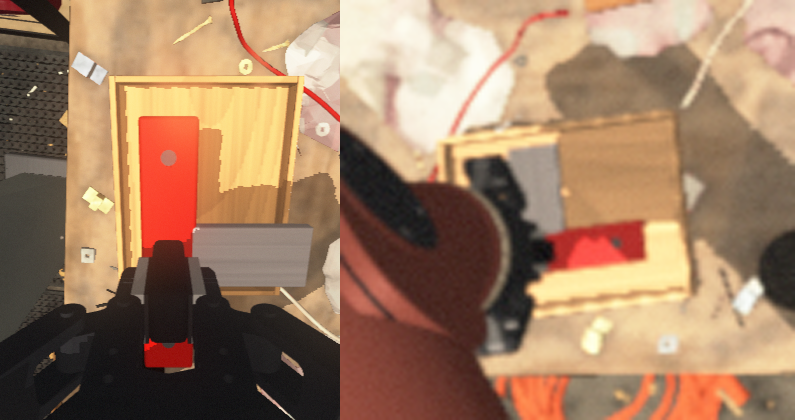

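```bash
python3 - <<'E'
from h import *
import pickle
s=pickle.load(open("s3.pkl","rb"))
a,b=wrist((220,77),.034,s),wrist((414,77),.034,s)
x=(b-a)[:2];L=np.linalg.norm(x);x/=L;y=np.array([-x[1],x[0]])
print(a,b,L,"yaw",np.degrees(np.arctan2(x[1],x[0])),"centre",(a+b)[:2]/2-.095*y,"target",(a+b)[:2]/2-.095*y-.031*x)
E
```

```text
[0.33660634 0.38296094 0.034     ] [0.48325    0.39957135 0.034     ] 0.1475813958144506 yaw 6.462381634515449 centre [0.4206205  0.29686978] target [0.38981747 0.2933807 ]
```

Request:
{"api": "step_arm", "payload": {
  "commands": [
    [[0.75, -0.2, 0, 0, -1], [0.75, -0.2, 4, 0, -1], [0.75, -0.2, 8, 0, -1], [0.75, -0.2, 10.5, 0, -1], [0.75, -0.2, 11.2, 0, -1], [0.75, -0.2, 11.3, 0, -1], [0.75, -0.2, 11.3, 0, -1], [0.75, -0.2, 11.3, 0, -1]]
  ]
}}

```text
time: 8.35
tcp_pos: [0.3889, 0.2921, 0.0396]
orientation: [[-0.113, 0.994, 0.001], [0.994, 0.113, 0.001], [0.001, 0.001, -1.0]]
wrist_force: [0.7, 0.5, -1.8]
finger_gap: 0.0155
grip_force: 59.2
```

Request:
{"api": "step_arm", "payload": {
  "commands": [
    [[0, 0, 0.08, 0, -1], [0, 0, 0.08, 0, -1], [0, 0, 0.08, 0, -0.4], [0, 0, 0.08, 0, -0.1], [0, 0, 0.08, 0, 0.2], [0, 0, 0, 0, 0.2], [0, 0, 0, 0, 0.2], [0, 0, 0, 0, 0.2]]
  ]
}}

```text
time: 9.35
tcp_pos: [0.3886, 0.2915, 0.0388]
orientation: [[-0.113, 0.994, -0.0], [0.994, 0.113, -0.0], [-0.0, -0.0, -1.0]]
wrist_force: [-0.0, 0.6, -0.1]
finger_gap: 0.0512
grip_force: 0.0
```

Request:
{"api": "step_arm", "payload": {
  "commands": [
    [[0, 0, -2, 0, 0.2], [0, 0, -6, 0, 0.2], [0, 0, -11, 0, 0.5], [0, 0, -16, 0, 1], [0, 0, -21, 0, 1], [0, 0, -25, 0, 1], [0, 0, -25, 0, 1], [0, 0, -25, 0, 1]]
  ]
}}

```text
time: 10.35
tcp_pos: [0.3883, 0.2914, 0.2881]
orientation: [[-0.113, 0.994, -0.001], [0.994, 0.113, -0.001], [-0.0, -0.001, -1.0]]
wrist_force: [-0.0, 1.0, -0.4]
finger_gap: 0.0852
grip_force: 0.0
```

```bash
python3 - <<'E'
from h import *
import cv2
to((.6246,-.054,.29),4.1)
cv2.imwrite("pics/w4.png",capture("wrist")[:,:,::-1])
E
```

```text
t 10.35 tcp [0.3883 0.2914 0.2881] head 6.5 gap 0.0852 -> shift [-36.99  19.57  -0.19] turn 2.4
```

View pics/w4.png

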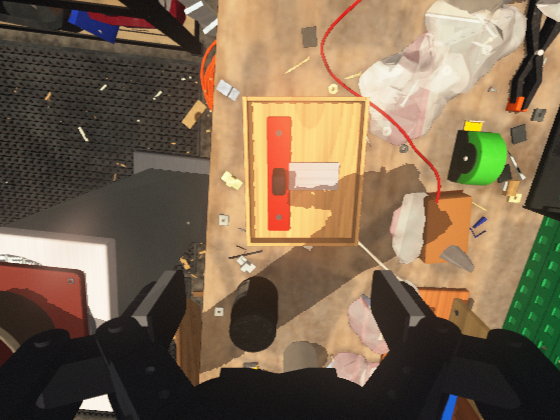

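The keeper lies flat in the tray with its grip up, at (280,180). The next move goes above the orange template.

Request:
{"api": "step_arm", "payload": {
  "commands": [
    [[-4.5, 2.3, 0, 1, 1], [-9, 4.6, 0, 2.4, 1], [-14, 7.2, 0, 2.4, 1], [-19, 9.8, 0, 2.4, 1], [-24, 12.4, 0, 2.4, 1], [-29, 15, 0, 2.4, 1], [-33, 17.2, 0, 2.4, 1], [-36.5, 18.5, 0, 2.4, 1]]
  ]
}}

```text
time: 11.4
tcp_pos: [0.614, -0.0518, 0.287]
orientation: [[-0.071, 0.997, -0.002], [0.997, 0.071, -0.001], [-0.001, -0.002, -1.0]]
wrist_force: [0.4, 0.4, 0.4]
finger_gap: 0.0855
grip_force: 0.0
```

Request:
{"api": "step_arm", "payload": {
  "commands": [
    [[0, 0, 0, 0, 0.4], [0, 0, 0, 0, 0.4], [0, 0, 0, 0, 0.4]]
  ]
}}

```text
time: 11.78
tcp_pos: [0.6134, -0.0488, 0.2884]
orientation: [[-0.073, 0.997, -0.001], [0.997, 0.073, 0.001], [0.001, -0.001, -1.0]]
wrist_force: [-0.1, 0.1, 0.2]
finger_gap: 0.06
grip_force: 0.0
```

```bash
python3 - <<'E'
from h import *
import cv2,pickle
to((.6211,-.0550,.20),4.1)
s=get_state();im=capture("wrist");pickle.dump(s,open("s5.pkl","wb"))
cv2.imwrite("pics/w5.png",im[:,:,::-1])
E
```

```text
t 11.775 tcp [ 0.6134 -0.0488  0.2884] head 4.2 gap 0.06 -> shift [-0.68  0.73  8.84] turn 0.1
```

View pics/w5.png

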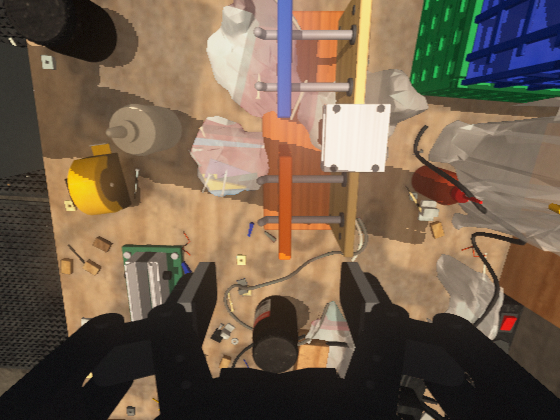

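```bash
python3 - <<'E'
from h import *
import pickle
s=pickle.load(open("s5.pkl","rb"))
w=lambda L,z:[wrist(p,z,s) for p in L]
r=rect(w([(279,156),(291,156),(292,259),(279,259)],.15));print(r)
to((*r[0],.12),4.1)
print("stand corners z.01",w([(123,246),(182,244)],.01))
print("slot/rail z.044",w([(122,252),(160,250)],.044))
E
```

```text
(array([ 0.6203, -0.0554]), np.float64(0.0115), np.float64(0.0984), np.float64(4.82), np.float64(4.18))
t 11.825 tcp [ 0.6134 -0.0488  0.2886] head 4.2 gap 0.0596 -> shift [-0.72  0.64 16.86] turn 0.1
stand corners z.01 [array([ 0.39958664, -0.16586444,  0.01      ]), array([ 0.48371695, -0.15663218,  0.01      ])]
slot/rail z.044 [array([ 0.41451625, -0.15912678,  0.044     ]), array([ 0.46469429, -0.15259092,  0.044     ])]
```

Request:
{"api": "step_arm", "payload": {
  "commands": [
    [[-0.7, 0.65, 0, 0.1, 0.4], [-0.7, 0.65, 4, 0.1, 0.4], [-0.7, 0.65, 8, 0.1, 0.4], [-0.7, 0.65, 12, 0.1, 0.4], [-0.7, 0.65, 15, 0.1, 0.4], [-0.7, 0.65, 16.9, 0.1, 0.4], [-0.7, 0.65, 16.9, 0.1, 0.4], [-0.7, 0.65, 16.9, 0.1, 0.4]]
  ]
}}

```text
time: 12.82
tcp_pos: [0.6215, -0.0569, 0.1211]
orientation: [[-0.07, 0.998, 0.002], [0.998, 0.07, -0.0], [-0.0, 0.002, -1.0]]
wrist_force: [-0.6, 0.2, -0.5]
finger_gap: 0.0597
grip_force: 0.0
```

Request:
{"api": "step_arm", "payload": {
  "commands": [
    [[0, 0, 0, 0, 0.0], [0, 0, 0, 0, -0.4], [0, 0, 0, 0, -1], [0, 0, 0, 0, -1], [0, 0, 0, 0, -1], [0, 0, 0, 0, -1], [0, 0, 0, 0, -1]]
  ]
}}

```text
time: 13.7
tcp_pos: [0.6209, -0.0567, 0.1204]
orientation: [[-0.07, 0.998, 0.001], [0.998, 0.07, 0.0], [0.0, 0.001, -1.0]]
wrist_force: [-1.0, 1.4, 6.1]
finger_gap: 0.011
grip_force: 60.0
```

Request:
{"api": "step_arm", "payload": {
  "commands": [
    [[0, 0, -0.8, 0, -1], [0, 0, -1.7, 0, -1], [0, 0, -1.7, 0, -1], [0, 0, -1.7, 0, -1]]
  ]
}}

```text
time: 14.2
tcp_pos: [0.6206, -0.0566, 0.1367]
orientation: [[-0.07, 0.998, -0.0], [0.998, 0.07, 0.0], [0.0, -0.0, -1.0]]
wrist_force: [-0.3, -0.1, -1.9]
finger_gap: 0.0109
grip_force: 59.0
```

Request:
{"api": "step_arm", "payload": {
  "commands": [
    [[0, -1, 0, 0, -1], [0, -2.5, 0, 0, -1], [0, -4, 0, 0, -1], [0, -5.5, 0, 0, -1], [0, -7, 0, 0, -1], [0, -7, 0, 0, -1]]
  ]
}}

```text
time: 14.95
tcp_pos: [0.5497, -0.0616, 0.137]
orientation: [[-0.069, 0.998, 0.0], [0.998, 0.069, 0.001], [0.001, 0.0, -1.0]]
wrist_force: [0.8, -0.1, -1.8]
finger_gap: 0.0114
grip_force: 58.9
```

```bash
python3 - <<'E'
from h import *
to((.4425,-.24,.25),3)
E
```

```text
t 14.95 tcp [ 0.5497 -0.0616  0.137 ] head 3.98 gap 0.0114 -> shift [-17.04 -11.94 -11.32] turn 0.98
```

Request:
{"api": "step_arm", "payload": {
  "commands": [
    [[0, 0, -5, 0, -1], [0, 0, -10, 0, -1], [-2, -0.6, -13, 0, -1], [-6, -2, -13, 0.5, -1], [-10, -3.5, -13, 1, -1], [-14, -5, -13, 1, -1], [-17, -6, -13, 1, -1], [-17, -6, -13, 1, -1]]
  ]
}}

```text
time: 15.95
tcp_pos: [0.5019, -0.2384, 0.2672]
orientation: [[-0.047, 0.999, 0.001], [0.999, 0.047, -0.001], [-0.001, 0.0, -1.0]]
wrist_force: [0.3, 0.2, -2.0]
finger_gap: 0.0112
grip_force: 59.2
```

Request:
{"api": "step_arm", "payload": {
  "commands": [
    [[0, 0, 0, 0, -1], [0, 0, 0, 0, -1]]
  ]
}}

```text
time: 16.2
tcp_pos: [0.5035, -0.2341, 0.2668]
orientation: [[-0.054, 0.999, -0.0], [0.999, 0.054, 0.0], [0.0, -0.0, -1.0]]
wrist_force: [0.1, 0.4, -1.8]
finger_gap: 0.0109
grip_force: 59.2
```

```bash
python3 - <<'E'
from h import *
import cv2,pickle
to((.4425,-.24,.25),3)
s=get_state();im=capture("wrist");pickle.dump(s,open("s6.pkl","wb"))
cv2.imwrite("pics/w6.png",cv2.resize(im[100:400,90:440],None,fx=2,fy=2,interpolation=cv2.INTER_CUBIC)[:,:,::-1])
E
```

```text
t 16.2 tcp [ 0.5035 -0.2341  0.2668] head 3.11 gap 0.0109 -> shift [-0.26 -6.12  1.68] turn 0.11
```

View pics/w6.png

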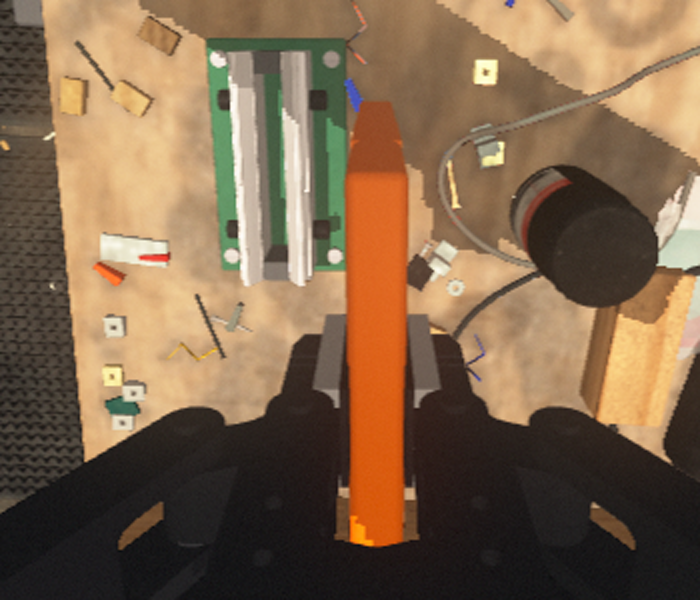

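```bash
python3 - <<'E'
from h import *
import pickle
s=pickle.load(open("s6.pkl","rb"))
w=lambda L,z:[wrist((90+(u+.5)/2-.5,100+(v+.5)/2-.5),z,s) for u,v in L]
print("base",rect(w([(221,271),(207,39),(345,38),(347,270)][1:2]+[(345,38),(347,270),(221,271)],.01)[0:1]+w([(345,38),(347,270),(221,271)],.01)))
print("bolts",rect(w([(218,59),(332,59),(335,256),(231,256)],.012)))
for z in(.03,.044,.054):
  print(z,[p.round(4) for p in w([(254,62),(281,62),(289,262),(264,262)],z)])
  print("ends",[p.round(4) for p in w([(267,72),(276,247)],z)])
print("tmpl top",[p.round(4) for p in w([(347,172),(407,172)],.2964)],"bottom",[p.round(4) for p in w([(358,102),(391,102)],.1664)])
E
```

```text
base (array([ 0.4424, -0.2393]), np.float64(0.0838), np.float64(0.1489), np.float64(2.5), np.float64(3.52))
bolts (array([ 0.442 , -0.2398]), np.float64(0.0689), np.float64(0.126), np.float64(2.82), np.float64(3.08))
0.03 [array([ 0.4296, -0.1784,  0.03  ]), array([ 0.4451, -0.1776,  0.03  ]), array([ 0.4514, -0.3001,  0.03  ]), array([ 0.4356, -0.3009,  0.03  ])]
ends [array([ 0.4371, -0.1836,  0.03  ]), array([ 0.4431, -0.2905,  0.03  ])]
0.044 [array([ 0.4321, -0.1777,  0.044 ]), array([ 0.4471, -0.1769,  0.044 ]), array([ 0.4532, -0.2949,  0.044 ]), array([ 0.4379, -0.2957,  0.044 ])]
ends [array([ 0.4394, -0.1827,  0.044 ]), array([ 0.4452, -0.2857,  0.044 ])]
0.054 [array([ 0.434 , -0.1772,  0.054 ]), array([ 0.4486, -0.1764,  0.054 ]), array([ 0.4544, -0.2912,  0.054 ]), array([ 0.4396, -0.292 ,  0.054 ])]
ends [array([ 0.441 , -0.1821,  0.054 ]), array([ 0.4467, -0.2822,  0.054 ])]
tmpl top [array([ 0.4953, -0.1838,  0.2964]), array([ 0.5061, -0.1832,  0.2964])] bottom [array([ 0.4937, -0.1843,  0.1664]), array([ 0.5061, -0.1836,  0.1664])]
```

Request:
{"api": "step_arm", "payload": {
  "commands": [
    [[-0.3, -3, 0, 0.2, -1], [-0.3, -6.1, 0, 0.2, -1], [-0.3, -6.1, 3, 0.2, -1], [-0.3, -6.1, 7, 0.2, -1], [-0.3, -6.1, 9.5, 0.2, -1], [-0.3, -6.1, 9.5, 0.2, -1], [-0.3, -6.1, 9.5, 0.2, -1], [-0.3, -6.1, 9.5, 0.2, -1]]
  ]
}}

```text
time: 17.25
tcp_pos: [0.4429, -0.2417, 0.173]
orientation: [[-0.049, 0.999, 0.002], [0.999, 0.049, -0.0], [-0.0, 0.002, -1.0]]
wrist_force: [0.2, -0.0, -1.9]
finger_gap: 0.0111
grip_force: 59.3
```

```bash
python3 - <<'E'
from h import *
import cv2,pickle
to((.4424,-.2397,.1104),2.9)
s=get_state();im=capture("wrist");pickle.dump(s,open("s7.pkl","wb"))
E
```

```text
t 17.25 tcp [ 0.4429 -0.2417  0.173 ] head 2.81 gap 0.0111 -> shift [ 0.21 -0.05  6.26] turn -0.09
```

Request:
{"api": "step_arm", "payload": {
  "commands": [
    [[0.2, -0.05, 0, -0.1, -1], [0.2, -0.05, 1, -0.1, -1], [0.2, -0.05, 2, -0.1, -1], [0.2, -0.05, 2.8, -0.1, -1], [0.2, -0.05, 3.5, -0.1, -1], [0.2, -0.05, 3.5, -0.1, -1]]
  ]
}}

```text
time: 18.05
tcp_pos: [0.4411, -0.2395, 0.1362]
orientation: [[-0.05, 0.999, -0.001], [0.999, 0.05, -0.0], [-0.0, -0.001, -1.0]]
wrist_force: [-0.2, -0.6, -1.7]
finger_gap: 0.0112
grip_force: 59.2
```

Request:
{"api": "step_arm", "payload": {
  "commands": [
    [[0, 0.06, 0.6, 0, -1], [0, 0.06, 1.2, 0, -1], [0, 0.06, 1.8, 0, -1], [0, 0.06, 2.4, 0, -1], [0, 0.06, 2.5, 0, -1], [0, 0.06, 2.5, 0, -1]]
  ]
}}

```text
time: 18.8
tcp_pos: [0.442, -0.2396, 0.1118]
orientation: [[-0.05, 0.999, -0.0], [0.999, 0.05, -0.0], [-0.0, -0.0, -1.0]]
wrist_force: [0.5, -1.0, -2.2]
finger_gap: 0.0107
grip_force: 59.3
```

Request:
{"api": "step_arm", "payload": {
  "commands": [
    [[0, 0, 0.1, 0, -1], [0, 0, 0.15, 0, -1], [0, 0, 0.15, 0, -1], [0, 0, 0.15, 0, -1]]
  ]
}}

```text
time: 19.3
tcp_pos: [0.4422, -0.2395, 0.1104]
orientation: [[-0.051, 0.999, 0.0], [0.999, 0.051, -0.0], [-0.0, 0.0, -1.0]]
wrist_force: [-0.2, -0.1, -1.2]
finger_gap: 0.0111
grip_force: 59.5
```

Request:
{"api": "step_arm", "payload": {
  "commands": [
    [[0, 0, 0.08, 0, -1], [0, 0, 0.08, 0, -1], [0, 0, 0.08, 0, -1]]
  ]
}}

```text
time: 19.68
tcp_pos: [0.4425, -0.2396, 0.1104]
orientation: [[-0.051, 0.999, 0.001], [0.999, 0.051, 0.0], [0.0, 0.001, -1.0]]
wrist_force: [-2.8, 2.0, 10.1]
finger_gap: 0.011
grip_force: 61.2
```

Request:
{"api": "step_arm", "payload": {
  "commands": [
    [[0, 0, 0, 0, -0.5], [0, 0, 0, 0, -0.2], [0, 0, 0, 0, 0.2], [0, 0, 0, 0, 0.3], [0, 0, 0, 0, 0.3], [0, 0, 0, 0, 0.3]]
  ]
}}

```text
time: 20.42
tcp_pos: [0.4421, -0.2395, 0.1095]
orientation: [[-0.051, 0.999, -0.0], [0.999, 0.051, -0.0], [-0.0, -0.0, -1.0]]
wrist_force: [-0.0, -0.4, -0.8]
finger_gap: 0.0552
grip_force: 0.0
```

Request:
{"api": "step_arm", "payload": {
  "commands": [
    [[0, 0, -1, 0, 0.3], [0, 0, -3, 0, 0.3], [0, 0, -6, 0, 0.3], [0, 0, -10, 0, 0.3], [0, -4, -13, 0, 0.3], [0, -6, -13, 0, 0.3], [0, -6, -13, 0, 0.3], [0, -6, -13, 0, 0.3]]
  ]
}}

```text
time: 21.42
tcp_pos: [0.3827, -0.2423, 0.2397]
orientation: [[-0.051, 0.999, 0.001], [0.999, 0.051, 0.0], [0.0, 0.001, -1.0]]
wrist_force: [0.4, 0.9, 0.2]
finger_gap: 0.0556
grip_force: 0.0
```

```bash
python3 - <<'E'
from h import *
import cv2
s=get_state();im=capture("wrist");print(s["tcp_pos"])
h=cv2.cvtColor(im,cv2.COLOR_RGB2HSV);m=cv2.inRange(h,(4,150,90),(18,255,255))
n,l,st,c=cv2.connectedComponentsWithStats(m)
for i in range(1,n):
    if st[i,4]>300: print(st[i],c[i])
R,t=wpose(s);K=calibration("wrist")["mtx"]
a=np.radians(2.9);Rs=np.array([[np.cos(a),-np.sin(a)],[np.sin(a),np.cos(a)]])
for z in(.14,.10):
  for dx,dy in((-.006,.05),(.006,.05),(.006,-.05),(-.006,-.05)):
    X=np.r_[np.array([.4424,-.2397])+Rs@[dx,dy],z];q=K@(R@X+t);print(z,(q[:2]/q[2]).round(1))
E
```

```text
[ 0.38269856 -0.24234907  0.23972372]
[   0    0   31   52 1118] [12.67620751 24.97495528]
[269   0  55  63 729] [300.04115226  36.04801097]
[ 477    0   83   89 6599] [521.67585998  45.96090317]
[ 325  140   41  127 3776] [344.17452331 198.94147246]
[464 192  34  52 343] [474.56851312 213.51895044]
0.14 [349.6 151.7]
0.14 [365.6 151.7]
0.14 [356.1 271.9]
0.14 [341.8 271.9]
0.1 [339.7 147. ]
0.1 [353.4 147. ]
0.1 [346.3 252.6]
0.1 [333.8 252.6]
```

```bash
python3 -c "
from workcell import *
print(finish_job())"
```

```text
the job is handed in; nothing more can be done
None
```

I handed the job in at about 21.5 s: the keeper lies flat in the tray with its grip up, and the orange template stands in the stand's slot, released after touching the floor. I did nothing to the blue template and touched no bystanders, but I took no final look at them, and the hand-in returned no verdict.

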